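# Unlatch the detector arm, lift it off its ball and hold it up

### The arm

A 6-joint arm with a two-finger parallel gripper is mounted at the origin on the work surface. World frame = base frame: x ahead of the robot, y to its left, z up, the work surface at z = 0. Lengths are in mm, angles in rad, forces in N, time in s.
With the tool pointing down it reaches from about 275 to 750 mm from the base axis. Payload 10.2 kg.
Tool frame: the origin (TCP) lies midway between the tips of the shut fingers; the grasp point (between the pads) lies 19 mm behind it; z points along the fingers, y is the line along which they close (so a half turn about z gives the same grasp; the last joint's range is limited). The gripper opens to 85 mm and grips with 20 to 120 N. Pads are 22 mm wide; open, the fingers measure 114 mm over their backs; the gripper's body (76 mm by 85 mm) begins 54 mm behind the grasp point. The pads swing forward as they close: fully open they stand 13 mm farther back than shut.
Start: joints at [1.024, 0.313, 1.498, -0, 1.331, -0.223], TCP at [167.053, 497.719, 231.294] pointing down, gripper open.
Joint ranges: [-2.94, 2.94], [-0.97, 2.17], [0.19, 2.56], [-1.23, 4.37], [0.02, 3.11], [-2.88, 2.88]. Speed limits (rad/s): [2.39, 2.39, 3.01, 3.14, 3.14, 3.14].

### API

Orientations are given as a unit quaternion [w, x, y, z].
In Python, from rig import sense, capture, finish_job, find_in, place_of gives the robot as it stands. The module is installed in compiled form; this text tells all that it offers.
- The arm moves only by the shell command python3 -m jog 'ROWS' [FORCE]. ROWS is JSON, a list of rows, each an object of numbers: "tx", "ty", "tz": the shift along the tool's x, y, z in mm; "ax", "ay", "az": the turn, a rotation vector about the tool's x, y, z in rad; "jaw": the closure, from -1 (fully open) to 1 (shut), so that 0 is half open. In form: [{"tx": .., "ty": .., "tz": .., "ax": .., "ay": .., "az": .., "jaw": ..}, ...]. A call has 1 to 5 rows; each row shifts and turns the commanded pose from where the row before left it, along the tool's axes as they then stand; what a row does not reach is not made up. A row lasts 1/8 s, in which the tool goes at most 62.5 mm and 10.7 degrees, less where a joint would pass 70% of its speed; a pose out of reach is approached as far as the arm can. A call with a gripper value outside its range is refused whole. The fingers move at their own pace and stop on an object; FORCE is the grip in N (left out, the last holds). Time passes only in rows, so rows that do not move let the fingers close. It gives the time, the measured TCP pose, the force, the opening and the grip force at its end, in the units of the state.
- sense(): the state, without advancing time (a new reading comes with each control period).
- capture(name): name is "side" or "top" or "wrist"; returns a dict with "color" (384x512x3 uint8, red, green, blue), "depth" (384x512 float32, mm along the optical axis (not along the pixel's ray), 0 where there is no reading), "fx", "fy", "cx", "cy" (pixels), "k1" (the pictures are not rectified: a ray, as slopes to the right and down, at radius r is drawn at 1 + k1 r^2 times it, then the intrinsics apply), "camera_from_world" (4x4, takes a point from world to camera coordinates); the wrist camera has in their place "mount" (4x4, takes a point from camera to tool coordinates, whose origin is the TCP and whose axes are the flange's). Camera axes: x right, y up, looking along -z (the intrinsics and any distortion apply to the point x, -y, -z); pixel columns grow to the right and rows downward; lengths in mm; the calibration is good to about 2 mm. A picture is of the moment at which its call begins: read the wrist's pose just before it.
- finish_job(): hands the job in; it is judged then, once.
Trained networks look in the newest picture that a camera, given by its name, has taken for a name from the list of things; names that differ only in an ending like _2 or _b are one class to them, and where a whole thing is asked for, a point or a joint stands for the part that bears it (a point fixed in the world has none). Each returns a list of dicts, best first, with "conf" (0 to 1); they miss things now and then, are a little off and sometimes report something else, mostly with a low value. They report only what shows in the picture. A call takes as long as a camera call.
- find_in(query, camera): "centre" ([column, row] in pixels, amid what is visible of it).
- place_of(query, camera): "centre" ([column, row] in pixels: a listed point, or the origin of a listed thing).
The state is a dict: "time_s": time; "joints": joint angles; "dq": joint speeds; "tau": joint torques, N m; "eef_pos": TCP position; "ee_rot": TCP orientation; "force": force on the tool from outside, world axes, zero at the start; "wrist_torque": the same for the moment, N m; "grip_width": opening from 0.0 (shut) to 1.0 (fully open); "grip_force": force on a finger pad.
Only numpy, scipy, OpenCV 4.12 (cv2) and the standard library are available. Lean on these libraries where they do the work, as an engineer would, in place of code of your own. Each camera call takes 0.05 s, during which the arm holds its last target. There are 200 camera calls.

### The job

The hinged detector arm has to be held up so that a colleague can change the filter under it: take the black latch grip on top of the arm's coupler, pull it sideways against its spring, toward the side where the latch plate hooks down under the ball, and while it is pulled lift the coupler off the ball. Raise the coupler about 8 cm and keep it there, still and gripped: the job finishes with the gripper still holding the raised arm. Leave everything else on the table where it is.

Things in the scene. Friction and masses are not known exactly. Their poses are not given: they have to be found in the camera images.
- station: Fixed, level stand of the hinged detector arm: black base plate 310 x 90 x 12 mm. Origin on the table directly under the ball; x runs level from the ball along the arm to the hinge tower (axis 200 mm away, tower 118 mm high), z up, y is the side to which the latch is pulled open. A filter seat 67 mm high stands between ball and tower.
- ball (a point): Centre of the steel ball (32 mm across, undercut flat beneath, on a 12 mm neck), 85 mm above the table, on which the arm's coupler is latched.
- hinge_axis (a point): Centre of the arm's hinge axis, 105 mm above the table, fixed, 200 mm from the ball along station x; the axis is level, parallel to station y.
- coupler (a point): Point on the arm in the grey coupler head (56 x 50 mm, top 120 mm above the table when down) that covers the ball. When down it is 105 mm above the table, level with the hinge axis and 200 mm from it; it rises on that arc. Axes as station's when down. The arm (bar 36 mm wide) weighs 0.25 to 0.45 kg and falls back if let go.
- handle (a point): Centre of the latch grip: upright black bar on the coupler, 24 (x) x 16 (y) x 45 mm tall, centre 148.5 mm above the table when down (bar 126 to 171 mm; the slide plate under it ends at 126 mm). It moves with the latch slide along its own +y, the side where the slide's steel plate hooks down and under the ball; axes as station's, tipping with the arm.
- detector (a point): Centre of the top of the upright black detector can (34 mm across) on the arm, 163 mm above the table when down, 115 mm from the grip towards the hinge.
- latch (a joint): Latch slide, m: 0 = closed (jaw under the ball, arm cannot rise), 0.014 = stop, fully pulled toward +y. The jaw clears the ball beyond about 0.0075. A spring pulls it shut: about 4 N at 0, 9 N at 0.014. It does not stay open by itself. Once the arm is raised, whether it is open no longer matters.
- tongue (a joint): Arm hinge angle, rad: 0 = down on the ball, grows as the coupler rises toward the hinge; stop at 1.0. Coupler's rise = 200 mm x sin(angle).
- mirror_mount: bystander, loose: mirror on a short post with a slotted foot, 105 mm tall, 90 mm long foot; origin under the post
- spare_ball: bystander, loose: spare ball stud, a 32 mm steel ball on a 48 mm round foot, 61 mm tall; it is not part of the job; origin under its centre
- lens_ring: bystander, loose: black lens ring 52 mm across, 14 mm tall; origin under its centre
- lens_tube: bystander, loose: black upright tube 44 mm across, 55 mm tall; origin under its centre
- clamp_fork: bystander, loose: flat steel slotted clamp, about 95 x 40 mm, 10 mm thick; origin under its round end
- hex_driver: bystander, loose: driver 150 mm long with a black handle, lying on the table
- screw_tray: bystander, loose: open grey tray 90 x 70 x 25 mm; origin under its centre

How it is judged (in metres and radians):
On the way, in this order (a step that is already met when the one before it is completed fails the run):
1. the latch is pulled open by the fingers with the coupler still down on the ball (value of joint latch above 0.0075 m and value of joint tongue below 0.05 rad and contact force between latch and the fingers above 1 N), for 0.05 s.
2. the coupler is lifted off the ball in the fingers (value of joint tongue above 0.15 rad and contact force between latch and the fingers above 1 N), for 0.1 s.
At the end, for the whole second after the job is handed in: The coupler point stands 55 to 110 mm above its resting height of 105 mm, still (hinge slower than 0.06 rad/s), with the fingers gripping the latch (over 1 N); no bystander has moved more than 30 mm (height (world z) of coupler between 0.16 and 0.215 m and contact force between latch and the fingers above 1 N and velocity of joint tongue between -0.06 and 0.06 rad/s); the arm keeps its last pose, push and grip.
It fails at once if a bystander is moved more than 30 mm (distance of any of mirror_mount, spare_ball, lens_ring, lens_tube, clamp_fork, hex_driver, screw_tray from where it was at the start of the episode above 0.03 m).
It also fails if it takes over 35 s, if anything falls off the work surface, if the arm or the gripper's body presses on something with over 40 N, if the wrist force passes 120 N, or if a joint passes its speed limit or range.

## Working session

There is one attempt and no reset: what is moved stays moved. The work goes in short steps, Python scripts to look and compute and a shell command to move; the robot and the scene stay as the last step left them, time stands still between calls to the robot, and variables do not carry over. Pictures are saved under pics/ and viewed, at most 10 in all, crops included, and the job is handed in when it is done.

```bash
mkdir -p pics
cat > h.py <<'E'
import numpy as np, cv2
from rig import *
from scipy.spatial.transform import Rotation as R
def rotm(q): return R.from_quat([q[1],q[2],q[3],q[0]]).as_matrix()
def ray(c,px):
    K=np.array([[c['fx'],0,c['cx']],[0,c['fy'],c['cy']],[0,0,1.]])
    u=cv2.undistortPoints(np.array([[px]],float),K,np.array([c['k1'],0,0,0.]))[0,0]
    return np.array([u[0],-u[1],-1.])
def c2w(c,s):
    if 'mount' in c:
        T=np.eye(4);T[:3,:3]=rotm(s['ee_rot']);T[:3,3]=s['eef_pos'];return T@np.array(c['mount'])
    return np.linalg.inv(np.array(c['camera_from_world']))
def at_z(c,s,px,z):
    T=c2w(c,s);d=T[:3,:3]@ray(c,px);o=T[:3,3];return o+d*(z-o[2])/d[2]
def at_d(c,s,px):
    x,y=int(round(px[0])),int(round(px[1]));d=np.median(c['depth'][y-1:y+2,x-1:x+2])
    T=c2w(c,s);return T[:3,:3]@(ray(c,px)*d)+T[:3,3]
Z=dict(ball=85,hinge_axis=105,coupler=105,handle=148.5,detector=163,station=0,mirror_mount=0,spare_ball=0,lens_ring=0,lens_tube=0,clamp_fork=0,hex_driver=0,screw_tray=0)
E
cat > a.py <<'E'
from h import *
np.set_printoptions(precision=1,suppress=True)
s=sense();print(s)
for n in ('top','side'):
    c=capture(n);cv2.imwrite(f'pics/{n}0.png',c['color'][...,::-1])
    for k in Z:
        for r in place_of(k,n)[:2]: print(n,k,np.round(r['centre']),round(r['conf'],2),at_z(c,s,r['centre'],Z[k]),at_d(c,s,r['centre']))
E
python3 a.py
```

```text
{'time_s': 0.0, 'joints': array([ 1. ,  0.3,  1.5, -0. ,  1.3, -0.2]), 'dq': array([ 0., -0., -0., -0.,  0., -0.]), 'tau': array([ -0. , -41.2, -26. ,  -0. ,   0. ,  -0. ]), 'eef_pos': array([166.9, 497.5, 230.7]), 'ee_rot': array([-0. ,  0.2,  1. , -0. ]), 'force': array([0.1, 0.6, 0.1]), 'wrist_torque': array([-0. , -0.1, -0.1]), 'grip_force': 0.0, 'grip_width': 1.0030140343622027}
top ball [207. 201.] 0.76 [514.4 195.9  85. ] [511.9 186.6 167.9]
top hinge_axis [168. 146.] 0.63 [676.9 303.8 105. ] [674.5 300.8 120.1]
top hinge_axis [165. 219.] 0.48 [462.3 315.9 105. ] [462.3 316.2 103.9]
top coupler [205. 202.] 0.77 [509.2 198.7 105. ] [507.5 190.8 172.1]
top coupler [145. 218.] 0.72 [465.3 373.9 105. ] [464.9 386.9  54.5]
top handle [227. 153.] 0.63 [646.  130.4 148.5] [663.6 138.6  22.1]
top handle [204. 203.] 0.56 [507.  195.3 148.5] [506.5 192.6 171.3]
top detector [179. 167.] 0.64 [606.8 262.7 163. ] [606.6 262.3 165. ]
top detector [145. 216.] 0.19 [472.5 358.2 163. ] [472.1 385.8  55.2]
top station [208. 201.] 0.63 [516.5 199.9   0. ] [512.1 183.6 149.9]
top mirror_mount [16
[... 922 characters left out ...]
222.] 0.68 [515.3 191.7 148.5] [515.  203.7 160.4]
side detector [279. 265.] 0.22 [506.  327.2 163. ] [508.9 205.8  19.1]
side mirror_mount [296. 312.] 0.72 [460.3 321.5   0. ] [460.8 331.2  13.8]
side spare_ball [290. 343.] 0.67 [469.6 400.5   0. ] [469.8 407.6  11.6]
side lens_ring [252. 326.] 0.7 [554.5 367.7   0. ] [554.5 367.3  -0.7]
side lens_tube [260. 229.] 0.79 [568.1  75.6   0. ] [567.7  79.4   4. ]
side lens_tube [296. 313.] 0.56 [462. 323.   0.] [462.4 330.7  11.1]
side clamp_fork [349. 333.] 0.78 [344.2 361.1   0. ] [345.7 367.3   9.4]
side hex_driver [218. 248.] 0.45 [662.8 153.8   0. ] [640.8 257.2 117.1]
side screw_tray [206. 219.] 0.57 [712.4  59.    0. ] [708.4  75.5  16.8]
```

Run:
```python
import cv2,numpy as np
a=cv2.imread('pics/top0.png')[110:270,120:280];b=cv2.imread('pics/side0.png')[180:360,170:370]
a=cv2.resize(a,(400,400),interpolation=2);b=cv2.resize(b,(400,400),interpolation=2)
cv2.imwrite('pics/m1.png',np.hstack([a,b]))
```

```text
(no output)
```

View pics/m1.png

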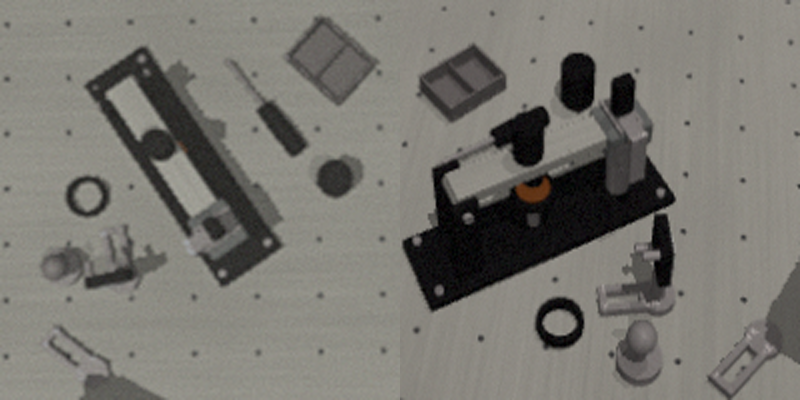

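```bash
cat > plan.py <<'E'
from h import *
import sys
np.set_printoptions(precision=3,suppress=True)
# target x y z, station yaw deg
def goto(x,y,z,yaw):
    s=sense();Rm=rotm(s['ee_rot'])
    best=None
    for sg in(1,-1):
        ys=sg*np.array([-np.sin(np.radians(yaw)),np.cos(np.radians(yaw)),0]);zt=np.array([0,0,-1.])
        Rt=np.stack([np.cross(ys,zt),ys,zt],1)
        rv=R.from_matrix(Rm.T@Rt).as_rotvec()
        print('sign of tool y on station y',sg,'rotvec',rv)
        if best is None or np.linalg.norm(rv)<np.linalg.norm(best):best=rv
    print('shift tool now',Rm.T@(np.array([x,y,z])-s['eef_pos']),'pos',s['eef_pos'],'joints',s['joints'],'t',s['time_s']);print(Rm)
goto(*map(float,sys.argv[1:]))
E
python3 plan.py 511 193 231 34.6
```

```text
sign of tool y on station y 1 rotvec [-0.    -0.    -0.928]
sign of tool y on station y -1 rotvec [-0.     0.     2.214]
shift tool now [-423.012 -179.477    0.292] pos [167.058 497.721 231.295] joints [ 1.024  0.313  1.498  0.     1.331 -0.223] t 1.4
[[-0.948  0.318 -0.   ]
 [ 0.318  0.948 -0.   ]
 [ 0.    -0.    -1.   ]]
```

```bash
python3 -m jog '[{"tx":-42,"ty":-18,"jaw":-1},{"tx":-42,"ty":-18,"jaw":-1},{"tx":-42,"ty":-18,"jaw":-1},{"tx":-42,"ty":-18,"jaw":-1},{"tx":-42,"ty":-18,"jaw":-1}]' 60 && python3 -m jog '[{"tx":-42,"ty":-18,"jaw":-1},{"tx":-42,"ty":-18,"jaw":-1},{"tx":-42,"ty":-18,"jaw":-1},{"tx":-42,"ty":-18,"jaw":-1},{"tx":-42,"ty":-18,"jaw":-1}]' && python3 -m jog '[{"az":-0.18,"jaw":-1},{"az":-0.18,"jaw":-1},{"az":-0.18,"jaw":-1},{"az":-0.18,"jaw":-1},{"az":-0.18,"jaw":-1}]'
cat > w.py <<'E'
from h import *
np.set_printoptions(precision=1,suppress=True)
s=sense();c=capture('wrist');cv2.imwrite('pics/w1.png',cv2.resize(c['color'],(768,576))[...,::-1])
for k in('handle','ball','coupler','detector','hinge_axis'):
    for r in place_of(k,'wrist')[:2]: print(k,np.round(r['centre']),round(r['conf'],2),at_z(c,s,r['centre'],Z[k]),at_d(c,s,r['centre']))
# points near the grip top by depth
T=c2w(c,s);h,w=c['depth'].shape
uu,vv=np.meshgrid(np.arange(w),np.arange(h));p=np.stack([uu,vv],-1).reshape(-1,1,2).astype(float)
K=np.array([[c['fx'],0,c['cx']],[0,c['fy'],c['cy']],[0,0,1.]])
u=cv2.undistortPoints(p,K,np.array([c['k1'],0,0,0.]))[:,0]
d=c['depth'].ravel();P=np.stack([u[:,0]*d,-u[:,1]*d,-d],1)@T[:3,:3].T+T[:3,3];ok=d>0
m=ok&(P[:,2]>162)&(P[:,2]<180)&(np.hypot(P[:,0]-511,P[:,1]-193)<45)
q=P[m];print(len(q))
if len(q)>5:
    q2=q[:,:2].astype(np.float32);print('grip top',q.mean(0),cv2.minAreaRect(q2))
m=ok&(P[:,2]>155)&(P[:,2]<172)&(np.hypot(P[:,0]-606,P[:,1]-262)<45)
if m.sum():print('can',P[m].mean(0),cv2.minAreaRect(P[m][:,:2].astype(np.float32)))
E
python3 w.py; python3 plan.py 511 193 231 34.6
```

```text
hinge_axis [203. 295.] 0.72 [271.3 405.8 105. ] [333.1 365.5   9.9]
0
sign of tool y on station y 1 rotvec [-0.    -0.    -0.928]
sign of tool y on station y -1 rotvec [-0.     0.     2.214]
shift tool now [-423.03  -179.443    0.272] pos [167.052 497.719 231.272] joints [ 1.024  0.313  1.498  0.     1.331 -0.223] t 1.7
[[-0.948  0.318 -0.   ]
 [ 0.318  0.948 -0.   ]
 [ 0.    -0.    -1.   ]]schema error: expected keys tx, ty, tz, ax, ay, az, jaw
```

View pics/w1.png

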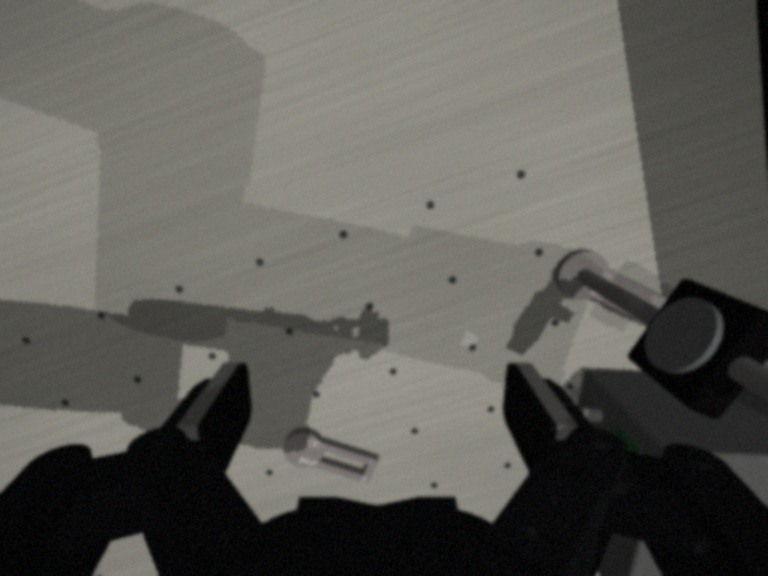

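The move was refused because every key is required, so the arm is still at the start. The picture shows only the clamp fork (330,455), the mirror on the right and the fingers. I'll repeat the move with all keys.

```bash
python3 -m jog '[{"tx":-42,"ty":-18,"tz":0,"ax":0,"ay":0,"az":0,"jaw":-1},{"tx":-42,"ty":-18,"tz":0,"ax":0,"ay":0,"az":0,"jaw":-1},{"tx":-42,"ty":-18,"tz":0,"ax":0,"ay":0,"az":0,"jaw":-1},{"tx":-42,"ty":-18,"tz":0,"ax":0,"ay":0,"az":0,"jaw":-1},{"tx":-42,"ty":-18,"tz":0,"ax":0,"ay":0,"az":0,"jaw":-1}]' 60 && python3 -m jog '[{"tx":-42,"ty":-18,"tz":0,"ax":0,"ay":0,"az":0,"jaw":-1},{"tx":-42,"ty":-18,"tz":0,"ax":0,"ay":0,"az":0,"jaw":-1},{"tx":-42,"ty":-18,"tz":0,"ax":0,"ay":0,"az":0,"jaw":-1},{"tx":-42,"ty":-18,"tz":0,"ax":0,"ay":0,"az":0,"jaw":-1},{"tx":-42,"ty":-18,"tz":0,"ax":0,"ay":0,"az":0,"jaw":-1}]' && python3 -m jog '[{"tx":0,"ty":0,"tz":0,"ax":0,"ay":0,"az":-0.18,"jaw":-1},{"tx":0,"ty":0,"tz":0,"ax":0,"ay":0,"az":-0.18,"jaw":-1},{"tx":0,"ty":0,"tz":0,"ax":0,"ay":0,"az":-0.18,"jaw":-1},{"tx":0,"ty":0,"tz":0,"ax":0,"ay":0,"az":-0.18,"jaw":-1},{"tx":0,"ty":0,"tz":0,"ax":0,"ay":0,"az":-0.18,"jaw":-1}]'
sed -i s/w1.png/w2.png/ w.py; python3 w.py; python3 plan.py 511 193 231 34.6
```

```text
time_s: 2.33
eef_pos: [338.5, 344.5, 231.4]
ee_rot: [0.0, 0.161, 0.987, 0.0]
force: [0.5, 0.2, 0.3]
grip_width: 1.002
grip_force: 0.0
time_s: 2.95
eef_pos: [509.0, 192.3, 231.4]
ee_rot: [0.0, 0.161, 0.987, 0.0]
force: [-0.2, -0.0, 0.0]
grip_width: 0.999
grip_force: 0.0
time_s: 3.58
eef_pos: [508.0, 193.4, 231.3]
ee_rot: [-0.0, -0.287, 0.958, 0.0]
force: [0.5, -0.6, -0.9]
grip_width: 0.999
grip_force: 0.0
handle [247. 200.] 0.83 [511.8 189.9 148.5] [505.3 186.  170.7]
ball [249. 165.] 0.22 [498.2 182.5  85. ] [492.  178.7 119.6]
coupler [251. 186.] 0.86 [510.3 193.  105. ] [500.3 186.4 146.7]
detector [248. 331.] 0.98 [610.9 256.3 163. ] [611.1 256.4 162.8]
649
grip top [509.8 190.5 169.9] ((511.08544921875, 191.30149841308594), (23.88518524169922, 15.974692344665527), 33.72946548461914)
can [602.5 252.3 161.8] ((603.2734375, 253.47940063476562), (26.681812286376953, 34.039119720458984), 21.56744956970215)
sign of tool y on station y 1 rotvec [-0.     0.    -0.031]
sign of tool y on station y -1 rotvec [0.    0.    3.111]
shift tool now [-2.318 -2.017  0.302] pos [507.959 193.437 231.301] joints [ 0.148  0.354  1.441 -0.     1.347 -1.996] t 3.875
[[-0.84  -0.542  0.   ]
 [-0.542  0.84  -0.   ]
 [-0.    -0.    -1.   ]]
```

View pics/w2.png

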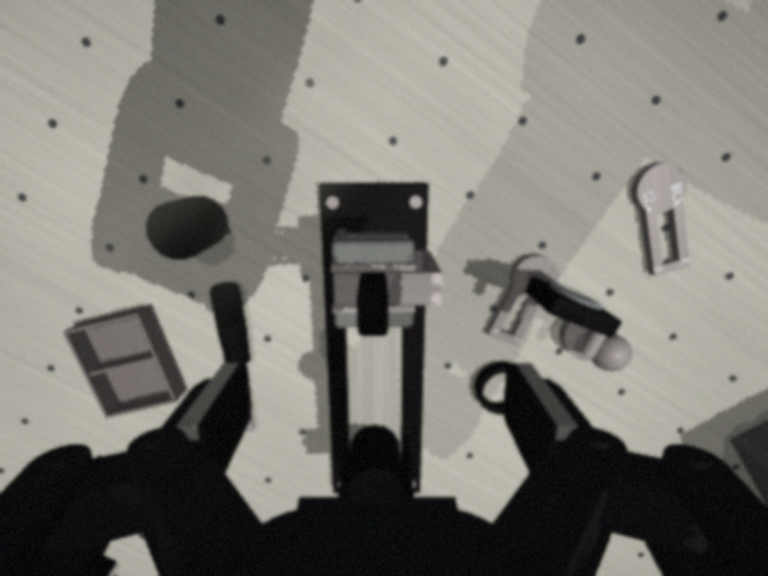

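```bash
python3 -m jog '[{"tx":-1.5,"ty":-3.5,"tz":25,"ax":0,"ay":0,"az":-0.015,"jaw":-1},{"tx":0,"ty":0,"tz":36,"ax":0,"ay":0,"az":0,"jaw":-1},{"tx":0,"ty":0,"tz":36,"ax":0,"ay":0,"az":0,"jaw":-1},{"tx":0,"ty":0,"tz":0,"ax":0,"ay":0,"az":0,"jaw":0.2},{"tx":0,"ty":0,"tz":0,"ax":0,"ay":0,"az":0,"jaw":0.2}]' 60 && python3 -m jog '[{"tx":0,"ty":0,"tz":0,"ax":0,"ay":0,"az":0,"jaw":0.4},{"tx":0,"ty":0,"tz":0,"ax":0,"ay":0,"az":0,"jaw":0.5},{"tx":0,"ty":0,"tz":0,"ax":0,"ay":0,"az":0,"jaw":0.5}]'
```

```text
time_s: 4.5
eef_pos: [511.9, 191.5, 135.8]
ee_rot: [0.001, -0.291, 0.957, -0.0]
force: [0.1, -0.4, -0.1]
grip_width: 0.606
grip_force: 0.0
time_s: 4.88
eef_pos: [511.3, 191.4, 134.7]
ee_rot: [0.0, -0.291, 0.957, -0.0]
force: [0.4, -0.1, -0.3]
grip_width: 0.252
grip_force: 0.0
```

```bash
python3 -m jog '[{"tx":0,"ty":0,"tz":0,"ax":0,"ay":0,"az":0,"jaw":1},{"tx":0,"ty":0,"tz":0,"ax":0,"ay":0,"az":0,"jaw":1},{"tx":0,"ty":0,"tz":0,"ax":0,"ay":0,"az":0,"jaw":1},{"tx":0,"ty":0,"tz":0,"ax":0,"ay":0,"az":0,"jaw":1}]' 60
```

```text
time_s: 5.38
eef_pos: [510.7, 192.1, 134.8]
ee_rot: [-0.0, -0.291, 0.957, 0.001]
force: [-3.7, 4.1, 5.3]
grip_width: 0.178
grip_force: 59.1
```

```bash
python3 -m jog '[{"tx":0,"ty":4,"tz":0,"ax":0,"ay":0,"az":0,"jaw":1},{"tx":0,"ty":4,"tz":0,"ax":0,"ay":0,"az":0,"jaw":1},{"tx":0,"ty":3.5,"tz":0,"ax":0,"ay":0,"az":0,"jaw":1},{"tx":0,"ty":0,"tz":0,"ax":0,"ay":0,"az":0,"jaw":1},{"tx":0,"ty":0,"tz":0,"ax":0,"ay":0,"az":0,"jaw":1}]'
```

```text
time_s: 6.0
eef_pos: [505.6, 199.9, 134.8]
ee_rot: [0.001, -0.291, 0.957, -0.001]
force: [2.9, -6.0, 3.6]
grip_width: 0.175
grip_force: 59.2
```

```bash
python3 -m jog '[{"tx":0,"ty":1.5,"tz":0,"ax":0,"ay":0,"az":0,"jaw":1},{"tx":0,"ty":0,"tz":0,"ax":0,"ay":0,"az":0,"jaw":1},{"tx":-1.75,"ty":0,"tz":-10,"ax":0,"ay":0.05,"az":0,"jaw":1},{"tx":0,"ty":0,"tz":0,"ax":0,"ay":0,"az":0,"jaw":1}]'
```

```text
time_s: 6.5
eef_pos: [506.2, 202.0, 144.5]
ee_rot: [-0.024, -0.291, 0.956, -0.009]
force: [2.9, -7.7, -2.3]
grip_width: 0.182
grip_force: 58.7
```

```bash
python3 -m jog '[{"tx":-1.75,"ty":0,"tz":-10,"ax":0,"ay":0.05,"az":0,"jaw":1},{"tx":-1.75,"ty":0,"tz":-10,"ax":0,"ay":0.05,"az":0,"jaw":1},{"tx":-1.75,"ty":0,"tz":-10,"ax":0,"ay":0.05,"az":0,"jaw":1},{"tx":0,"ty":0,"tz":0,"ax":0,"ay":0,"az":0,"jaw":1}]' && python3 -m jog '[{"tx":-1.75,"ty":0,"tz":-10,"ax":0,"ay":0.05,"az":0,"jaw":1},{"tx":-1.75,"ty":0,"tz":-10,"ax":0,"ay":0.05,"az":0,"jaw":1},{"tx":-1.75,"ty":0,"tz":-10,"ax":0,"ay":0.05,"az":0,"jaw":1},{"tx":-1.75,"ty":0,"tz":-10,"ax":0,"ay":0.05,"az":0,"jaw":1},{"tx":0,"ty":0,"tz":0,"ax":0,"ay":0,"az":0,"jaw":1}]' && python3 -m jog '[{"tx":0,"ty":0,"tz":0,"ax":0,"ay":0,"az":0,"jaw":1},{"tx":0,"ty":0,"tz":0,"ax":0,"ay":0,"az":0,"jaw":1},{"tx":0,"ty":0,"tz":0,"ax":0,"ay":0,"az":0,"jaw":1},{"tx":0,"ty":0,"tz":0,"ax":0,"ay":0,"az":0,"jaw":1}]'
python3 - <<'E'
from h import *
s=sense()
c=capture('side');cv2.imwrite('pics/s2.png',cv2.resize(c['color'][150:360,150:400],(750,600)[:2])[...,::-1])
for k in('handle','coupler','detector'):
    for r in place_of(k,'side')[:1]:print(k,r,at_d(c,s,r['centre']))
print(s['joints'],s['dq'])
E
```

```text
time_s: 7.0
eef_pos: [512.9, 206.4, 173.6]
ee_rot: [-0.096, -0.29, 0.952, -0.031]
force: [1.2, -7.8, -1.2]
grip_width: 0.178
grip_force: 58.8
time_s: 7.62
eef_pos: [527.4, 216.1, 210.2]
ee_rot: [-0.191, -0.285, 0.938, -0.06]
force: [-0.4, -9.9, 2.1]
grip_width: 0.175
grip_force: 59.0
time_s: 8.12
eef_pos: [527.3, 216.0, 210.1]
ee_rot: [-0.19, -0.285, 0.938, -0.059]
force: [1.3, -8.0, -0.9]
grip_width: 0.178
grip_force: 59.0
handle {'centre': [269.0, 203.8], 'conf': 0.69} [533.86940749 293.06347793 292.73074715]
coupler {'centre': [273.9, 217.2], 'conf': 0.97} [526.58611566 228.24013507 195.84647803]
detector {'centre': [221.2, 230.4], 'conf': 0.58} [629.86816708 273.55345366 189.06889717]
[ 0.24469974  0.66572108  1.06388465 -0.13861191  1.78854375 -1.91995923] [-1.66650239e-03 -6.31228305e-05 -5.11834302e-04  1.03761112e-03
  6.17779323e-04 -4.54510330e-04]
```

View pics/s2.png

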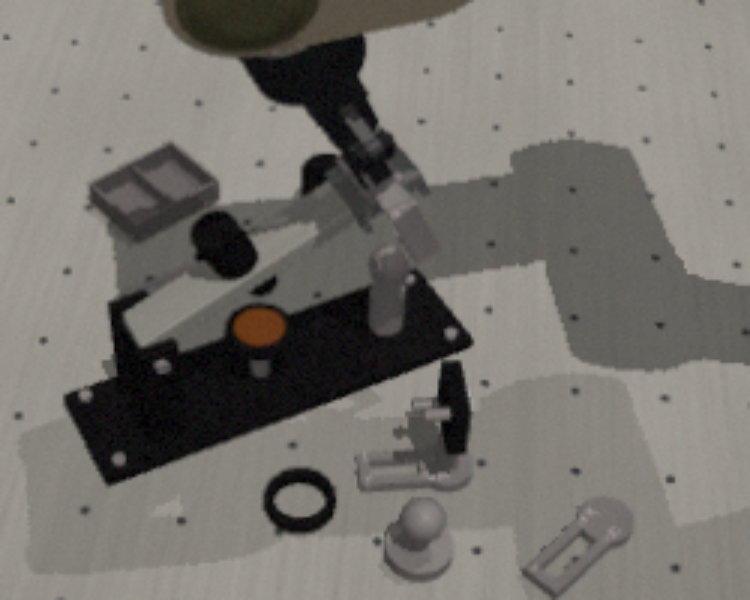

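The picture shows the arm raised, with the bare ball at (390,260), the coupler in the fingers at (400,220) and the bystanders where they were. The coupler's rise is about 78 mm, and the arm is still.

```bash
python3 -c "from rig import *;print(finish_job())"
```

```text
the job is handed in; nothing more can be done
None
```

I pulled the latch open and lifted the coupler off the ball; it is about 78 mm up by the tool's motion, still and gripped at about 59 N, the bystanders look unmoved, and the job is handed in (no verdict was returned).

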